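# Pack the absorber samples and screw down the case cover

### The arm

A 7-joint arm with a two-finger parallel gripper is mounted at the origin on the work surface. World frame = base frame: x ahead of the robot, y to its left, z up, the work surface at z = 0. Lengths are in m, angles in rad, forces in N, time in s.
With the tool pointing down it reaches from about 0.425 to 0.95 m from the base axis. Payload 16.7 kg.
Tool frame: the origin (TCP) lies at the very end of the fingers, on their centre line; the grasp point (between the pads) lies 19 mm behind it; z points along the fingers, y is the line along which they close (so a half turn about z gives the same grasp; the last joint's range is limited). The gripper opens to 94 mm and grips with 3 to 60 N. Pads are 16 mm wide; open, the fingers measure 119 mm over their backs; the gripper's body (75 mm by 177 mm) begins 78 mm behind the grasp point.
Start: joints at [-1.315, 0.426, 0.074, 1.606, -0.034, 1.111, -0.067], TCP at [0.266, 0.62, 0.205] pointing down, gripper open.
Joint ranges: [-2.85, 2.85], [-0.5, 2.14], [-1.23, 1.37], [0.21, 2.46], [-1.02, 4.16], [0.16, 2.05], [-2.73, 2.73]. Speed limits (rad/s): [1.89, 1.89, 2.39, 2.39, 3.01, 3.01, 3.01].

### API

Orientations are given as a unit quaternion [x, y, z, w].
In Python, from plant import arm gives the robot as it stands.
- The arm moves only by the tool apply_moves, never from a script. Its argument "plan" is a list that holds one entry, the list of rows, each a list of 4 numbers: the shift along the world's x, y, z in m, then the turn about the world's z in rad. In form: [[[dx, dy, dz, yaw], ...]]. A call has 1 to 10 rows; each row is the pose to reach, as a shift and turn from the pose commanded when the call began; what a row does not reach only later rows make up. A row lasts 1/8 s, in which the tool goes at most 62.5 mm and 10.7 degrees, less where a joint would pass 70% of its speed; a pose out of reach is approached as far as the arm can. A call with a gripper value outside its range is refused whole. "fingers" is the closure, from 0 (fully open) to 1 (shut), set as the call begins (left out, the last holds). The fingers move at their own pace and stop on an object; "newtons" is the grip in N (left out, the last holds). Time passes only in rows, so rows that repeat a pose let the fingers close. It gives the time, the measured TCP pose, the force, the opening and the grip force at its end, in the units of the state.
- arm.get_obs(): the state, without advancing time (a new reading comes with each control period).
- arm.capture(name): name is "side" or "top"; returns (picture, depth): 420x560x3 uint8, red, green, blue; 420x560 float32, m along the optical axis (not along the pixel's ray), 0 where there is no reading.
- arm.camera_model(name): a dict with "K" (3x3 intrinsics, pixels), "eye" and "orientation" of the camera in the world. Camera axes: x right, y up, looking along -z (the intrinsics and any distortion apply to the point x, -y, -z); pixel columns grow to the right and rows downward; lengths in m; the calibration is good to about 2 mm. A picture is of the moment at which its call begins. camera_model takes no time and is no camera call.
- arm.sign_off(): hands the job in; it is judged then, once.
Trained networks look in the newest picture that a camera, given by its name, has taken for a name from the list of things; names that differ only in an ending like _2 or _b are one class to them, and where a whole thing is asked for, a point or a joint stands for the part that bears it (a point fixed in the world has none). Each returns a list of dicts, best first, with "confidence" (0 to 1); they miss things now and then, are a little off and sometimes report something else, mostly with a low value. They report only what shows in the picture. A call takes as long as a camera call.
- arm.search_frame(name, camera): "extent" ([centre column, centre row, width, height] as shares, 0 to 1, of the picture: columns of its width, rows of its height, round what is visible of it).
- arm.cut_out(name, camera): "mask" (420x560 bool, what is visible of it) and "extent" ([centre column, centre row, width, height] as shares, 0 to 1, of the picture: columns of its width, rows of its height, round what is visible of it).
- arm.pinpoint(name, camera): "xy" ([column, row] as shares, 0 to 1, of the picture: columns of its width, rows of its height: a listed point, or the origin of a listed thing).
The state is a dict: "clock": time; "joints": joint angles; "qd": joint speeds; "joint_torque": joint torques, N m; "tool_pos": TCP position; "orientation": TCP orientation; "wrist_force": force on the tool from outside, world axes, zero at the start; "wrist_torque": the same for the moment, N m; "width": finger opening in m; "finger_force": force on a finger pad.
Only numpy, scipy, OpenCV 4.12 (cv2) and the standard library are available. Lean on these libraries where they do the work, as an engineer would, in place of code of your own. Each camera call takes 0.05 s, during which the arm holds its last target. There are 200 camera calls.

### The job

Put all the small black pyramid samples from the sorting tray into the blue case, leaving the bushing and the yellow profile in the tray. Then slide the green cover in under the raised wing nut so that its slot takes the centre stud, set it down fully home and flat on the case, and spin the wing nut down clockwise until it is snug on the cover. Leave the other things on the bench where they are.

Things in the scene. Friction and masses are not known exactly. Their poses are not given: they have to be found in the camera images.
- case: Blue steel case, fixed, open on top: outside 176 (x) x 160 (y) mm, rim 48 mm high, walls 5 mm, inner floor 5 mm above the bench. Origin: centre of its underside, z up. A 9 mm stud stands in its middle, up to 107 mm; a brass wing nut runs on it and cannot come off.
- nut (a joint): Wing nut's turn, rad: 0 fully up, grows turning clockwise seen from above, sinking 14 mm a turn. At 0 its underside is 69 mm above the bench. It starts at 0 to 0.8, touches the seated cover at about 7.2; 0.1 to 0.4 rad more, to a moment of 0.1 to 0.2 N m, is snug; the thread ends at 8.4. Light drag (0.03 N m); it stays where left.
- nut_grip (a point): Middle of the nut's wings on the stud's axis, 16 mm above the nut's underside; turns and sinks with it. The wings lie along x (39 mm tip to tip), 9 mm thick along y, from 6 to 26 mm above the underside, over a hub 20 mm across, 7 mm high. Pinch the wings across y from above.
- cover: Green plate 176 (x) x 160 (y) x 5 mm, 0.22 kg, on four 4 mm deep corner lugs that fit in the case with 2.5 mm play. Origin: centre, at lugs' underside. 14 mm slot from mid -y edge to 7 mm past centre. Black fin 14 (x) x 32 (y) mm at (0, 52), z 9 to 39 mm. Seated: over the case, axes along the case's, origin 44 mm above its. It goes in from the case's +y side. Starts flat, fin away from case.
- tray: White sorting tray, fixed, 168 (x) x 177 (y) x 17 mm, floor 3 mm, walls 3 mm, 3 x 2 compartments (about 52 x 84 mm each). Origin: centre of its underside.
- absorber1: Black absorber sample: a 26 x 26 x 24 mm block with a stepped pyramid on top, 36 mm in all, 30 g, loose; origin at the centre of its underside, z towards the point. Starts upright in a tray compartment. Two to four of them are present.
- absorber2: Black absorber sample: a 26 x 26 x 24 mm block with a stepped pyramid on top, 36 mm in all, 30 g, loose; origin at the centre of its underside, z towards the point. Starts upright in a tray compartment. Two to four of them are present.
- absorber3: Black absorber sample: a 26 x 26 x 24 mm block with a stepped pyramid on top, 36 mm in all, 30 g, loose; origin at the centre of its underside, z towards the point. Starts upright in a tray compartment. Two to four of them are present.
- absorber4: Black absorber sample: a 26 x 26 x 24 mm block with a stepped pyramid on top, 36 mm in all, 30 g, loose; origin at the centre of its underside, z towards the point. Starts upright in a tray compartment. Two to four of them are present.
- bushing: Red-brown round bushing, 28 mm across, 30 mm high, loose in a tray compartment; stays there. Origin under its centre.
- profile: Yellow block of profile, 30 x 22 x 24 mm, loose in a tray compartment; stays there. Origin under its centre.
- spool: Spool with cardboard flanges, 84 mm across, 36 mm high, far side of the bench; a bystander, leave it alone. Origin under its centre.
- dish: Glass dish of black crumbs, 84 mm across, 16 mm high; a bystander, leave it alone. Origin under its centre.
- holder: Turned brass holder, 60 mm across, 75 mm high; a bystander, leave it alone. Origin under its centre.
- cone1: Tall black display pyramid, 50 mm square, 123 mm high; a bystander, leave it alone. Origin under its centre.
- cone2: Tall black display pyramid, 50 mm square, 123 mm high; not one of the samples; a bystander, leave it alone. Origin under its centre.
- jar: Yellow jar with white lid, 60 mm across, 85 mm high; a bystander, leave it alone. Origin under its centre.
- ferrite: Dark ferrite ring, 32 mm across, 14 mm high; a bystander, leave it alone. Origin under its centre.
- nut_run: The wing nut as a whole, nut and inner sleeve; origin on the stud's axis at the nut's underside. It sinks with the nut but does not turn.

How it is judged:
On the way, in this order (a step that is already met when the one before it is completed fails the run):
1. all samples are in the case (x of absorber1 in the frame of case between -0.08 and 0.08 m and y of absorber1 in the frame of case between -0.073 and 0.073 m and z of each of absorber1, absorber2, absorber3, absorber4 in the frame of case below 0.036 m and x of absorber2 in the frame of case between -0.08 and 0.08 m and y of absorber2 in the frame of case between -0.073 and 0.073 m and x of absorber3 in the frame of case between -0.08 and 0.08 m and y of absorber3 in the frame of case between -0.073 and 0.073 m and x of absorber4 in the frame of case between -0.08 and 0.08 m and y of absorber4 in the frame of case between -0.073 and 0.073 m), for 0.2 s.
2. the cover is home on the stud and case, samples inside (all of step 1 and x of cover in the frame of case between -0.005 and 0.005 m and y of cover in the frame of case between -0.006 and 0.006 m and z of cover in the frame of case between 0.04 and 0.0465 m and angle between cover's own z axis and vertical below 0.03 rad), for 0.2 s.
3. the wing nut is snug on the seated cover (all of step 2 and contact force between nut_run and cover above 2 N and value of joint nut above 6.4 rad), for 0.2 s.
At the end, for the whole second after the job is handed in: Every sample present is inside the case; the cover is home: within 5 mm (x) and 6 mm (y) of the case centre, origin 40 to 46.5 mm above the case underside, tilt under 0.03 rad; the nut is past 6.4 rad and presses the cover with over 2 N; bushing and profile are in the tray (all of step 3 and x of bushing in the frame of tray between -0.084 and 0.084 m and y of bushing in the frame of tray between -0.088 and 0.088 m and z of each of bushing, profile in the frame of tray below 0.03 m and x of profile in the frame of tray between -0.084 and 0.084 m and y of profile in the frame of tray between -0.088 and 0.088 m and linear speed of cover below 0.02 m/s); the robot touches nothing.
It fails at once if a bystander on the bench was moved more than 40 mm (distance of any of spool, dish, holder, cone1, cone2, jar, ferrite from where it was at the start of the episode above 0.04 m).
Of absorber1, absorber2, absorber3, absorber4 only 2 to 4 are there at a start; the rules pass over those that are not, and their reading is None.
At some moment in a run one of cover may be knocked a few centimetres aside while the robot is not near it.
Once in a run the grip may slacken for a moment while it holds something.
It also fails if it takes over 208 s, if anything falls off the work surface, if the arm or the gripper's body presses on something with over 40 N, if the wrist force passes 120 N, or if a joint passes its speed limit or range.

## Working session

There is one attempt and no reset: what is moved stays moved. The work goes in short steps, Python scripts to look and compute and a tool call to move; the robot and the scene stay as the last step left them, time stands still between calls to the robot, and variables do not carry over. Pictures are saved under pics/ and viewed, at most 14 in all, crops included, and the job is handed in when it is done.

Besides the shell and the picture viewer there is one more tool, called after "Call:" by a JSON object that holds its "name" and its "arguments", one argument or row to a line. apply_moves: Moves the arm, as the interface text tells. Its arguments: {"type":"object","properties":{"plan":{"type":"array"},"fingers":{"type":"number"},"newtons":{"type":"number"}},"required":["plan"]}

```bash
mkdir -p pics; cat > h.py <<'E'
import numpy as np, cv2
from scipy.spatial.transform import Rotation as R
from plant import arm
def cap(n,save=None):
    p,d=arm.capture(n)
    if save: cv2.imwrite('pics/'+save,cv2.cvtColor(p,cv2.COLOR_RGB2BGR))
    return p,d
def ray(n,u,v):
    m=arm.camera_model(n);K=np.array(m['K'])
    D=m.get('distortion',m.get('dist'))
    if D is not None:
        q=cv2.undistortPoints(np.array([[[u,v]]],float),K,np.array(D,float))[0,0]
    else: q=[(u-K[0,2])/K[0,0],(v-K[1,2])/K[1,1]]
    return np.array(m['eye']),R.from_quat(m['orientation']).apply([q[0],-q[1],-1])
def atz(n,u,v,z):
    e,r=ray(n,u,v); return e+r*(z-e[2])/r[2]
def cloud(n,d):
    m=arm.camera_model(n);K=np.array(m['K'])
    v,u=np.mgrid[:420,:560]
    P=np.stack([(u-K[0,2])/K[0,0]*d,-(v-K[1,2])/K[1,1]*d,-d],-1)
    return R.from_quat(m['orientation']).apply(P.reshape(-1,3)).reshape(420,560,3)+np.array(m['eye'])
E
python3 - <<'E'
from h import *
for n in('top','side'):
    print(arm.camera_model(n)); p,d=cap(n,n+'0.png')
    np.save(n+'_d.npy',d)
    for k in ['case','cover','tray','absorber1','nut_grip','bushing','profile']:
        for r in (arm.search_frame(k,n)[:5]):
            e=r['extent'];print(n,k,round(r['confidence'],2),[int(e[0]*560),int(e[1]*420),int(e[2]*560),int(e[3]*420)])
print(arm.get_obs())
E
```

```text
{'K': array([[470.74015593,   0.        , 280.73417555],
       [  0.        , 470.74015593, 203.23652583],
       [  0.        ,   0.        ,   1.        ]]), 'eye': array([2.83707473e-01, 1.31948761e-04, 1.59591039e+00]), 'orientation': array([ 0.07227962, -0.07272855, -0.69906146,  0.70767174])}
top case 0.68 [268, 212, 55, 58]
top cover 0.73 [192, 225, 56, 56]
top tray 0.63 [363, 221, 55, 51]
top tray 0.34 [272, 214, 54, 57]
top absorber1 0.59 [375, 223, 13, 12]
top absorber1 0.48 [351, 238, 8, 5]
top absorber1 0.45 [378, 239, 7, 1]
top absorber1 0.44 [351, 207, 11, 13]
top nut_grip 0.25 [252, 159, 22, 28]
top bushing 0.65 [351, 221, 8, 10]
top profile 0.64 [376, 209, 6, 8]
{'K': array([[497.42269427,   0.        , 284.48033236],
       [  0.        , 497.42269427, 210.06362356],
       [  0.        ,   0.        ,   1.        ]]), 'eye': array([ 0.30538789, -1.09836373,  1.1499026 ]), 'orientation': array([ 0.39455083, -0.04736244, -0.11007277,  0.91102713])}
side case 0.71 [285, 221, 63, 51]
side cover 0.62 [259, 174, 54, 40]
side tray 0.69 [303, 301, 77, 63]
side absorber1 0.
[... 196 characters left out ...]
': array([-1.31448579,  0.42607218,  0.0738837 ,  1.60600295, -0.034097  ,
        1.11081244, -0.06708181]), 'qd': array([-0.0005659 ,  0.00089164,  0.00145149, -0.00122476,  0.00023717,
        0.00036266, -0.00026298]), 'joint_torque': array([ 3.88138160e-04, -9.35431337e+01,  3.66197616e+00, -4.54527426e+01,
       -4.91198420e-02,  1.28849305e-02,  4.24384154e-05]), 'tool_pos': array([0.26645717, 0.62013614, 0.20548357]), 'orientation': array([ 2.01527375e-01,  9.79482882e-01, -1.57044121e-05, -2.14891107e-05]), 'wrist_force': array([ 0.05411507, -0.1048683 ,  0.12678119]), 'wrist_torque': array([ 0.00656833,  0.02810397, -0.01907082]), 'finger_force': 0.0, 'width': 0.09376033262481245}
```

View pics/top0.png

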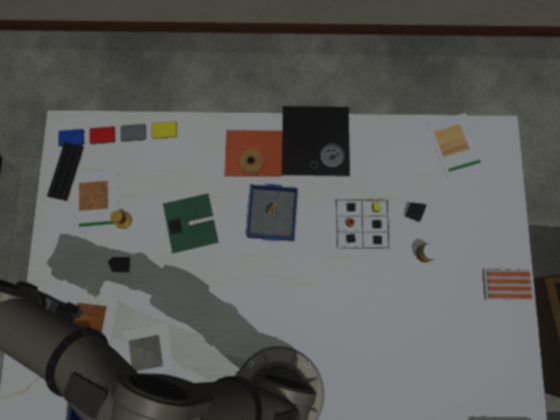

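View pics/side0.png

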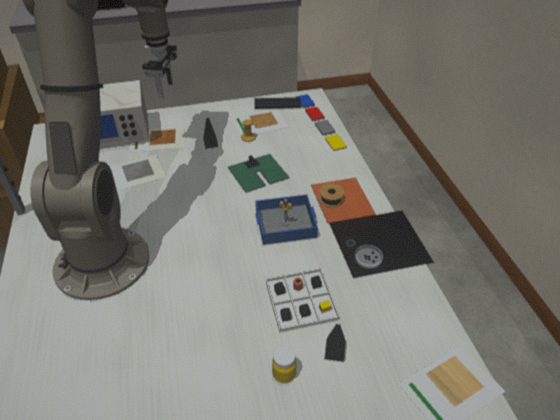

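Top view: case at (272,212), cover at (191,223) with fin to the left (+y), and tray at (362,223). There are 4 samples, at (351,207), (375,223), (351,238) and (377,240). The bushing is at (350,222) and the profile at (377,207). The side view agrees.

```bash
cat > m.py <<'E'
from h import *
p=cv2.cvtColor(cv2.imread('pics/top0.png'),cv2.COLOR_BGR2RGB).astype(int);d=np.load('top_d.npy')
C=cloud('top',d);r,g,b=p[...,0],p[...,1],p[...,2]
def rect(m,name):
    P=C[m];q=P[:,:2].astype(np.float32)
    print(name,len(q),'z',np.percentile(P[:,2],[5,50,95]).round(3),'rect',cv2.minAreaRect(q*1000))
box=lambda u0,u1,v0,v1:(np.mgrid[:420,:560][1]>=u0)&(np.mgrid[:420,:560][1]<=u1)&(np.mgrid[:420,:560][0]>=v0)&(np.mgrid[:420,:560][0]<=v1)&(d>0)
z=C[...,2]
rect(box(238,308,178,248)&(z>.035)&(z<.058)&(b>r+15),'case')
rect(box(150,225,185,260)&(g>r+15)&(g>b)&(z<.03),'cover')
rect(box(150,225,185,260)&(z>.025)&(z<.06)&(r<60)&(g<70),'fin')
rect(box(325,400,190,258)&(z>.009)&(z<.03)&(r>90),'tray')
for u,v in [(351,207),(376,223),(351,238),(377,240)]:
    m=box(u-10,u+10,v-10,v+10)&(r<50)&(z>.018)&(z<.05); rect(m,'abs'); 
rect(box(340,361,212,232)&(z>.02)&(z<.05),'bush');rect(box(366,388,197,217)&(z>.018)&(r>100)&(b<100),'prof')
rect(box(255,290,190,230)&(z>.07)&(z<.12),'nut')
print('table',np.median(C[300:320,400:420,2]))
E
python3 m.py; python3 - <<'E'
import cv2
i=cv2.imread('pics/top0.png')[180:260,155:400]
cv2.imwrite('pics/crop0.png',cv2.resize(i,None,fx=3.2,fy=3.2,interpolation=cv2.INTER_CUBIC))
E
```

```text
case 426 z [0.038 0.047 0.053] rect ((578.1614990234375, 30.687103271484375), (159.95892333984375, 192.8531951904297), 86.45047760009766)
cover 1901 z [0.003 0.009 0.015] rect ((543.5120239257812, 310.5625), (174.4013671875, 156.90023803710938), 14.041259765625)
fin 42 z [0.031 0.038 0.042] rect ((529.6271362304688, 359.9560546875), (14.128575325012207, 30.940935134887695), 18.29972267150879)
tray 537 z [0.009 0.014 0.026] rect ((546.3433227539062, -273.0181884765625), (221.49441528320312, 260.87957763671875), 5.052531719207764)
abs 48 z [0.024 0.032 0.043] rect ((600.4682006835938, -237.30540466308594), (20.245513916015625, 22.760761260986328), 3.319866895675659)
abs 50 z [0.024 0.033 0.04 ] rect ((542.739501953125, -322.838623046875), (21.571063995361328, 23.54268455505371), 2.326531171798706)
abs 50 z [0.026 0.033 0.041] rect ((494.0747375488281, -233.54672241210938), (21.0918025970459, 23.467628479003906), 3.4896914958953857)
abs 47 z [0.023 0.033 0.041] rect ((490.78289794921875, -322.20257568359375), (23.770227432250977, 20.75787353515625), 2.8570966720581055)
bush 61 z [0.024 0.032 0.039] rect ((552.0635986328125, -237.64285278320312), (31.324663162231445, 73.90564727783203), 55.36640167236328)
prof 48 z [0.02  0.027 0.033] rect ((602.359619140625, -324.5443420410156), (29.047632217407227, 19.60682487487793), 9.446714401245117)
nut 47 z [0.073 0.091 0.108] rect ((576.3387451171875, 30.548919677734375), (14.951906204223633, 36.402591705322266), 45.74915313720703)
table 0.000499516962483626
```

View pics/crop0.png

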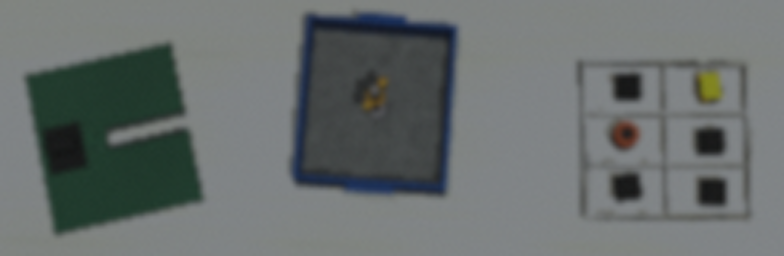

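Zoomed crop: the cover's slot faces the case, the nut wings lie at about -44°, and the tray is near 3° yaw. Next I check the cone beside the tray against the gripper body.

```bash
cat >> m.py <<'E'
print('----')
for nm,B in (('cone2',(400,432,195,228)),('cone1',(105,135,250,275)),('jar',(405,440,235,265)),('holder',(108,136,205,232))):
    m=box(*B)&(z>.03)
    rect(m,nm);rect(m&(z>.1),nm+' high')
# tray walls: edges at z~17
m=box(330,395,193,253)&(z<.025)&(r>0)
q=C[m&(z>.012)&(z<.022)]; print(np.percentile(q[:,0],[1,50,99]),np.percentile(q[:,1],[1,50,99]))
E
python3 m.py | sed '1,/----/d'
```

```text
cone2 217 z [0.033 0.065 0.115] rect ((586.570068359375, -455.04071044921875), (47.13207244873047, 45.54228973388672), 68.09125518798828)
cone2 high 34 z [0.101 0.112 0.122] rect ((588.43017578125, -453.7531433105469), (18.55089569091797, 14.310380935668945), 81.88055419921875)
cone1 247 z [0.033 0.065 0.117] rect ((397.83685302734375, 533.1488037109375), (45.972835540771484, 47.126651763916016), 0.8132171034812927)
cone1 high 36 z [0.102 0.112 0.12 ] rect ((398.781982421875, 532.9201049804688), (19.031980514526367, 15.707676887512207), 1.4904025793075562)
jar 324 z [0.042 0.083 0.09 ] rect ((446.4793395996094, -480.01611328125), (56.78477096557617, 54.75939178466797), 59.14585494995117)Traceback (most recent call last):
  File "m.py", line 21, in <module>
    rect(m,nm);rect(m&(z>.1),nm+' high')
               ~~~~^^^^^^^^^^^^^^^^^^^^^
  File "m.py", line 6, in rect
    print(name,len(q),'z',np.percentile(P[:,2],[5,50,95]).round(3),'rect',cv2.minAreaRect(q*1000))
                          ~~~~~~~~~~~~~^^^^^^^^^^^^^^^^^^
    return _quantile_unchecked(
        a, q, axis, out, overwrite_input, method, keepdims, weights)
    return _ureduce(a,
                    func=_quantile_ureduce_func,
    ...<5 lines>...
                    overwrite_input=overwrite_input,
                    method=method)
    r = func(a, **kwargs)
    result = _quantile(arr,
                       quantiles=q,
    ...<2 lines>...
                       out=out,
                       weights=wgt)
    slices_having_nans = np.isnan(arr[-1, ...])
                                  ~~~^^^^^^^^^
IndexError: index -1 is out of bounds for axis 0 with size 0
```

Call:
{"name": "apply_moves", "arguments": {
  "plan": [
    [[0.02, -0.055, 0, -0.17], [0.04, -0.11, 0, -0.34], [0.06, -0.165, 0, -0.51], [0.085, -0.22, 0, -0.68], [0.105, -0.275, 0, -0.85], [0.125, -0.33, 0, -1.02], [0.15, -0.385, 0, -1.19], [0.17, -0.44, 0, -1.36], [0.19, -0.495, 0, -1.53], [0.21, -0.55, 0, -1.7]]
  ],
  "fingers": 0.48,
  "newtons": 25
}}

```text
clock: 2.05
tool_pos: [0.4769, 0.0684, 0.2059]
orientation: [0.87, 0.493, 0.001, -0.0]
wrist_force: [0.9, 0.5, -0.0]
width: 0.0492
finger_force: 0.0
```

Call:
{"name": "apply_moves", "arguments": {
  "plan": [
    [[0.025, -0.055, 0, -0.17], [0.045, -0.11, 0, -0.34], [0.07, -0.165, -0.02, -0.51], [0.09, -0.22, -0.05, -0.68], [0.115, -0.275, -0.08, -0.85], [0.123, -0.306, -0.1, -0.977], [0.123, -0.306, -0.14, -0.977], [0.123, -0.306, -0.14, -0.977]]
  ]
}}

```text
clock: 3.05
tool_pos: [0.5978, -0.2355, 0.0631]
orientation: [1.0, 0.029, -0.002, -0.001]
wrist_force: [-0.8, -0.5, -0.1]
width: 0.0492
finger_force: 0.0
```

```bash
python3 - <<'E'
from h import *
o=arm.get_obs();print(o['tool_pos'],o['orientation'],o['joints'])
for n,u0,v0 in(('side',230,220),('top',300,160)):
    cap(n,n+'1.png'); i=cv2.imread('pics/'+n+'1.png')[v0:v0+120,u0:u0+140]
    cv2.imwrite('pics/c_'+n+'1.png',cv2.resize(i,None,fx=4,fy=4))
a=cv2.imread('pics/c_side1.png');b=cv2.imread('pics/c_top1.png')
cv2.imwrite('pics/c1.png',cv2.resize(np.hstack([a,b]),(800,343)))
E
```

```text
[ 0.59777009 -0.23552451  0.06311586] [ 9.99572151e-01  2.91585528e-02 -2.24070680e-03 -5.23405395e-04] [-0.25968173  0.65555209  0.75532549  1.82378032 -0.56379393  0.89558433
 -0.75251549]
```

View pics/c1.png

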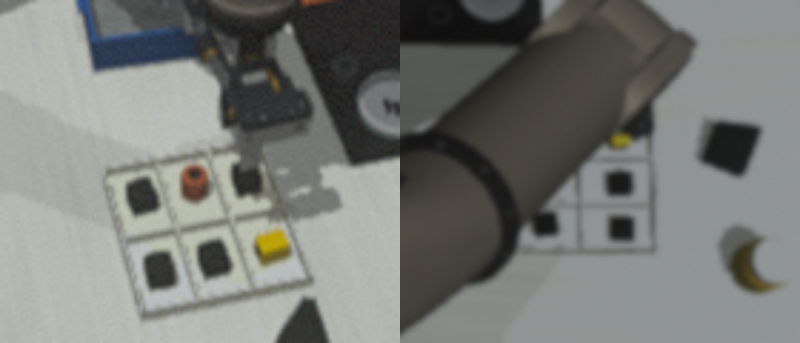

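The gripper is right above the sample at the bushing-side corner (crop about (248,170) in the side view). I'll descend and grasp.

Call:
{"name": "apply_moves", "arguments": {
  "plan": [
    [[0.002, -0.001, -0.025, 0], [0.002, -0.001, -0.045, 0], [0.002, -0.001, -0.053, 0], [0.002, -0.001, -0.053, 0]]
  ]
}}

```text
clock: 3.65
tool_pos: [0.6011, -0.2368, 0.012]
orientation: [1.0, 0.029, -0.0, -0.0]
wrist_force: [-0.5, 0.3, -0.3]
width: 0.0488
finger_force: 0.0
```

Call:
{"name": "apply_moves", "arguments": {
  "plan": [
    [[0, 0, 0, 0], [0, 0, 0, 0], [0, 0, 0, 0], [0, 0, 0, 0], [0, 0, 0.05, 0], [0, 0, 0.1, 0], [0, 0, 0.15, 0], [0, 0, 0.15, 0]]
  ],
  "fingers": 1.0
}}

```text
clock: 4.65
tool_pos: [0.6031, -0.2377, 0.166]
orientation: [1.0, 0.029, 0.003, 0.001]
wrist_force: [-0.4, -0.0, -0.7]
width: 0.0252
finger_force: 24.9
```

Call:
{"name": "apply_moves", "arguments": {
  "plan": [
    [[0.004, 0.055, 0, -0.02], [0.008, 0.11, 0, -0.05], [0.012, 0.165, 0, -0.08], [0.016, 0.22, 0, -0.12], [0.02, 0.275, 0, -0.12], [0.022, 0.302, 0, -0.12], [0.022, 0.302, 0, -0.12], [0.022, 0.302, -0.05, -0.12], [0.022, 0.302, -0.08, -0.12], [0.022, 0.302, -0.08, -0.12]]
  ]
}}

```text
clock: 5.9
tool_pos: [0.6219, 0.0636, 0.0805]
orientation: [1.0, -0.031, -0.002, 0.001]
wrist_force: [-0.6, 0.6, 1.2]
width: 0.0257
finger_force: 24.9
```

```bash
python3 - <<'E'
from h import *
o=arm.get_obs();print(o['tool_pos'],o['width'],o['joints'].round(2))
cap('side','s2.png'); i=cv2.imread('pics/s2.png')[120:260,200:380]
cv2.imwrite('pics/c2.png',cv2.resize(i,None,fx=4,fy=4,interpolation=cv2.INTER_CUBIC))
E
```

```text
[0.62185282 0.06356533 0.0804751 ] 0.02569532294483562 [-0.79  0.63  0.82  1.86 -0.57  0.91 -1.34]
```

View pics/c2.png

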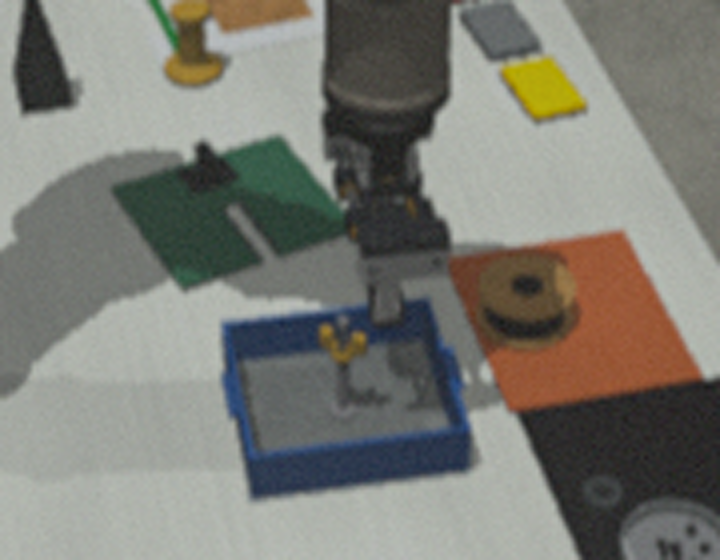

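The gripper holds the sample over the case's far-right part (crop (385,300)), clear of the nut at (343,340). I'll lower and release.

Call:
{"name": "apply_moves", "arguments": {
  "plan": [
    [[0.002, 0, -0.04, 0], [0.002, 0, -0.062, 0], [0.002, 0, -0.062, 0], [0.002, 0, -0.062, 0]]
  ]
}}

```text
clock: 6.45
tool_pos: [0.6262, 0.0648, 0.0218]
orientation: [1.0, -0.031, 0.001, -0.0]
wrist_force: [0.6, 0.6, 0.5]
width: 0.0258
finger_force: 24.9
```

Call:
{"name": "apply_moves", "arguments": {
  "plan": [
    [[0, 0, 0, 0], [0, 0, 0, 0], [0, 0, 0, 0], [0, 0, 0.05, 0], [0, 0, 0.11, 0], [-0.02, -0.055, 0.14, 0.03], [-0.04, -0.11, 0.14, 0.06], [-0.065, -0.165, 0.14, 0.09], [-0.09, -0.22, 0.14, 0.12], [-0.11, -0.275, 0.14, 0.12]]
  ],
  "fingers": 0.6
}}

```text
clock: 7.7
tool_pos: [0.5144, -0.2113, 0.1608]
orientation: [1.0, 0.03, 0.0, -0.0]
wrist_force: [0.2, -0.6, 0.2]
width: 0.0377
finger_force: 0.0
```

Call:
{"name": "apply_moves", "arguments": {
  "plan": [
    [[-0.0205, -0.022, 0, 0], [-0.0205, -0.022, -0.055, 0], [-0.0205, -0.022, -0.105, 0], [-0.0205, -0.022, -0.135, 0], [-0.0205, -0.022, -0.149, 0], [-0.0205, -0.022, -0.149, 0], [-0.0205, -0.022, -0.149, 0]]
  ],
  "fingers": 0.46
}}

```text
clock: 8.57
tool_pos: [0.4957, -0.2322, 0.0126]
orientation: [1.0, 0.029, 0.001, 0.0]
wrist_force: [0.2, -0.4, 1.3]
width: 0.0504
finger_force: 0.0
```

Call:
{"name": "apply_moves", "arguments": {
  "plan": [
    [[0, 0, 0, 0], [0, 0, 0, 0], [0, 0, 0, 0], [0, 0, 0, 0], [0, 0, 0.05, 0], [0, 0, 0.1, 0], [0, 0, 0.15, 0], [0, 0, 0.15, 0]]
  ],
  "fingers": 1.0
}}

```text
clock: 9.57
tool_pos: [0.4965, -0.2325, 0.1645]
orientation: [1.0, 0.029, 0.003, 0.0]
wrist_force: [-0.2, -0.4, -1.1]
width: 0.0257
finger_force: 25.0
```

Call:
{"name": "apply_moves", "arguments": {
  "plan": [
    [[0.01, 0.055, 0, -0.03], [0.02, 0.11, 0, -0.06], [0.03, 0.165, 0, -0.1], [0.036, 0.22, 0, -0.12], [0.036, 0.23, 0, -0.12], [0.036, 0.23, -0.04, -0.12], [0.036, 0.23, -0.1, -0.12], [0.036, 0.23, -0.13, -0.12], [0.036, 0.23, -0.143, -0.12], [0.036, 0.23, -0.143, -0.12]]
  ]
}}

```text
clock: 10.82
tool_pos: [0.5307, -0.0026, 0.0183]
orientation: [1.0, -0.031, -0.0, 0.0]
wrist_force: [0.4, 0.2, 0.2]
width: 0.0257
finger_force: 25.0
```

Call:
{"name": "apply_moves", "arguments": {
  "plan": [
    [[0, 0, 0, 0], [0, 0, 0, 0], [0, 0, 0, 0], [0, 0, 0, 0], [0, 0, 0.05, 0], [0, 0, 0.11, 0], [0, -0.055, 0.14, 0.03], [0, -0.11, 0.14, 0.06], [0, -0.165, 0.14, 0.09], [0, -0.22, 0.14, 0.12]]
  ],
  "fingers": 0.6
}}

```text
clock: 12.08
tool_pos: [0.5309, -0.2232, 0.1587]
orientation: [1.0, 0.03, 0.0, -0.0]
wrist_force: [0.2, 0.1, 0.0]
width: 0.0377
finger_force: 0.0
```

Call:
{"name": "apply_moves", "arguments": {
  "plan": [
    [[0.006, -0.05, 0, 0], [0.012, -0.0995, 0, 0], [0.012, -0.0995, -0.055, 0], [0.012, -0.0995, -0.105, 0], [0.012, -0.0995, -0.135, 0], [0.012, -0.0995, -0.147, 0], [0.012, -0.0995, -0.147, 0], [0.012, -0.0995, -0.147, 0]]
  ],
  "fingers": 0.47
}}

```text
clock: 13.08
tool_pos: [0.5437, -0.3218, 0.0128]
orientation: [1.0, 0.029, 0.001, 0.0]
wrist_force: [-0.2, -1.0, -0.1]
width: 0.0499
finger_force: 0.0
```

Call:
{"name": "apply_moves", "arguments": {
  "plan": [
    [[0, 0, 0, 0], [0, 0, 0, 0], [0, 0, 0, 0], [0, 0, 0, 0], [0, 0, 0.05, 0], [0, 0, 0.1, 0], [0, 0, 0.15, 0], [0, 0, 0.15, 0]]
  ],
  "fingers": 1.0
}}

```text
clock: 14.08
tool_pos: [0.5444, -0.3224, 0.1649]
orientation: [1.0, 0.029, 0.002, 0.001]
wrist_force: [0.2, 0.7, -1.7]
width: 0.0258
finger_force: 25.0
```

Call:
{"name": "apply_moves", "arguments": {
  "plan": [
    [[0.013, 0.055, 0, 0], [0.026, 0.11, 0, -0.03], [0.04, 0.165, 0, -0.06], [0.054, 0.22, 0, -0.1], [0.068, 0.275, 0, -0.12], [0.078, 0.314, 0, -0.12], [0.078, 0.314, -0.05, -0.12], [0.078, 0.314, -0.11, -0.12], [0.078, 0.314, -0.143, -0.12], [0.078, 0.314, -0.143, -0.12]]
  ]
}}

```text
clock: 15.32
tool_pos: [0.6191, -0.0077, 0.016]
orientation: [1.0, -0.031, -0.002, 0.001]
wrist_force: [0.6, 0.1, 0.4]
width: 0.0258
finger_force: 25.0
```

Call:
{"name": "apply_moves", "arguments": {
  "plan": [
    [[0, 0, 0, 0], [0, 0, 0, 0], [0, 0, 0, 0], [0, 0, 0, 0], [0, 0, 0.05, 0], [0, 0, 0.11, 0], [-0.02, -0.055, 0.14, 0.03], [-0.04, -0.11, 0.14, 0.06], [-0.06, -0.165, 0.14, 0.09], [-0.08, -0.22, 0.14, 0.12]]
  ],
  "fingers": 0.6
}}

```text
clock: 16.58
tool_pos: [0.5403, -0.2287, 0.1589]
orientation: [1.0, 0.03, 0.0, -0.0]
wrist_force: [-0.2, -0.6, 0.3]
width: 0.038
finger_force: 0.0
```

Sample D at (0.491,-0.322).

Call:
{"name": "apply_moves", "arguments": {
  "plan": [
    [[-0.025, -0.05, 0, 0], [-0.049, -0.094, 0, 0], [-0.049, -0.094, -0.055, 0], [-0.049, -0.094, -0.105, 0], [-0.049, -0.094, -0.135, 0], [-0.049, -0.094, -0.147, 0], [-0.049, -0.094, -0.147, 0], [-0.049, -0.094, -0.147, 0]]
  ],
  "fingers": 0.47
}}

```text
clock: 17.58
tool_pos: [0.4927, -0.3218, 0.0127]
orientation: [1.0, 0.029, 0.001, 0.0]
wrist_force: [0.8, 0.4, -0.3]
width: 0.0499
finger_force: 0.0
```

Call:
{"name": "apply_moves", "arguments": {
  "plan": [
    [[0, 0, 0, 0], [0, 0, 0, 0], [0, 0, 0, 0], [0, 0, 0, 0], [0, 0, 0.05, 0], [0, 0, 0.1, 0], [0, 0, 0.15, 0], [0, 0, 0.15, 0]]
  ],
  "fingers": 1.0
}}

```text
clock: 18.58
tool_pos: [0.4934, -0.3223, 0.1647]
orientation: [1.0, 0.029, 0.002, 0.001]
wrist_force: [0.5, 0.3, -1.0]
width: 0.0257
finger_force: 25.0
```

Call:
{"name": "apply_moves", "arguments": {
  "plan": [
    [[0.006, 0.055, 0, 0], [0.012, 0.11, 0, -0.03], [0.018, 0.165, 0, -0.06], [0.024, 0.22, 0, -0.1], [0.03, 0.275, 0, -0.12], [0.036, 0.33, 0, -0.12], [0.043, 0.385, 0, -0.12], [0.043, 0.391, 0, -0.12], [0.043, 0.391, -0.06, -0.12], [0.043, 0.391, -0.11, -0.12]]
  ]
}}

```text
clock: 19.82
tool_pos: [0.5343, 0.0693, 0.0494]
orientation: [1.0, -0.031, -0.0, 0.0]
wrist_force: [0.7, 0.8, -0.7]
width: 0.0258
finger_force: 25.0
```

Call:
{"name": "apply_moves", "arguments": {
  "plan": [
    [[0, 0, -0.03, 0], [0, 0, -0.033, 0], [0, 0, -0.033, 0]]
  ]
}}

```text
clock: 20.2
tool_pos: [0.5352, 0.0689, 0.0191]
orientation: [1.0, -0.031, 0.0, 0.0]
wrist_force: [-0.6, -0.1, -1.3]
width: 0.0257
finger_force: 25.0
```

Call:
{"name": "apply_moves", "arguments": {
  "plan": [
    [[0, 0, 0, 0], [0, 0, 0, 0], [0, 0, 0, 0], [0, 0, 0, 0], [0, 0, 0.05, 0], [0, 0, 0.11, 0], [-0.01, 0.055, 0.16, 0.18], [-0.02, 0.11, 0.18, 0.36], [-0.03, 0.165, 0.18, 0.54], [-0.04, 0.22, 0.18, 0.72]]
  ],
  "fingers": 0.6
}}

```text
clock: 21.45
tool_pos: [0.4943, 0.2922, 0.1993]
orientation: [0.945, 0.327, 0.001, -0.001]
wrist_force: [1.1, -0.9, 0.3]
width: 0.0372
finger_force: 0.0
```

Call:
{"name": "apply_moves", "arguments": {
  "plan": [
    [[-0.04, 0.045, 0.02, 0.17], [-0.075, 0.095, 0.02, 0.34], [-0.11, 0.145, 0.02, 0.51], [-0.14, 0.19, 0.02, 0.68], [-0.165, 0.23, 0.02, 0.85], [-0.165, 0.23, 0.02, 1.02], [-0.165, 0.23, 0.02, 1.15], [-0.165, 0.23, 0.02, 1.15]]
  ]
}}

```text
clock: 22.45
tool_pos: [0.3301, 0.5195, 0.2185]
orientation: [0.619, 0.786, -0.0, -0.0]
wrist_force: [-0.2, -0.6, -0.1]
width: 0.0377
finger_force: 0.0
```

```bash
python3 - <<'E'
import re
s=open('m.py').read().split("print('----')")[0]
s=s.replace("p=cv2.cvtColor(cv2.imread('pics/top0.png'),cv2.COLOR_BGR2RGB).astype(int);d=np.load('top_d.npy')","p,d=cap('top','top3.png');p=p.astype(int)").replace("-10,u+10,v-10,v+10","-9,u+9,v-9,v+9")
s=re.sub(r"rect\(box\(325.*\n","",s); s=re.sub(r"\[\(351,207.*\]:","[]:",s)
s+='''
m=box(245,300,183,242)&(r<50)&(g<50)&(b<60)&(z>.02)&(z<.055)
n,l=cv2.connectedComponents(m.astype(np.uint8))
for i in range(1,n):
    if (l==i).sum()>8: rect(l==i,'s')
p,d=cap('side','side3.png')
i=cv2.imread('pics/top3.png')[175:265,155:305];j=cv2.imread('pics/side3.png')[130:260,210:360]
a=cv2.resize(i,(500,300));b=cv2.resize(j,(300,260));b=cv2.copyMakeBorder(b,0,40,0,0,0)
cv2.imwrite('pics/c3.png',np.hstack([a,b]))
'''
open('m2.py','w').write(s)
E
python3 m2.py
```

```text
case 419 z [0.038 0.047 0.053] rect ((577.5772705078125, 30.956939697265625), (160.3958282470703, 192.105224609375), 86.4981689453125)
cover 1915 z [0.003 0.009 0.015] rect ((543.0630493164062, 310.6094055175781), (173.8601531982422, 157.373779296875), 13.77085018157959)
fin 43 z [0.032 0.04  0.044] rect ((529.931396484375, 359.786865234375), (13.82492446899414, 31.29273223876953), 8.524641036987305)
bush 62 z [0.022 0.033 0.037] rect ((548.52099609375, -235.06585693359375), (30.790882110595703, 74.01045989990234), 62.89706039428711)
prof 48 z [0.021 0.027 0.03 ] rect ((602.495361328125, -324.5930480957031), (28.73894691467285, 19.283172607421875), 7.343983173370361)
nut 47 z [0.073 0.092 0.106] rect ((576.6863403320312, 31.731578826904297), (17.644115447998047, 35.660423278808594), 39.08978271484375)
table 0.0006654395443821404
s 83 z [0.021 0.032 0.047] rect ((660.5184936523438, 24.62176513671875), (144.36453247070312, 3.1324098110198975), 86.48947143554688)
s 60 z [0.025 0.034 0.042] rect ((625.7326049804688, 66.83074951171875), (26.919403076171875, 24.187753677368164), 1.1374043226242065)
s 59 z [0.024 0.034 0.043] rect ((620.2051391601562, -8.17377758026123), (25.815818786621094, 23.974838256835938), 0.368766725063324)
s 61 z [0.026 0.035 0.043] rect ((532.1771850585938, 71.59528350830078), (27.025178909301758, 24.02540397644043), 2.2036170959472656)
s 61 z [0.025 0.034 0.045] rect ((530.0025634765625, -2.421175956726074), (25.61328125, 23.633434295654297), 0.5842408537864685)
```

View pics/c3.png

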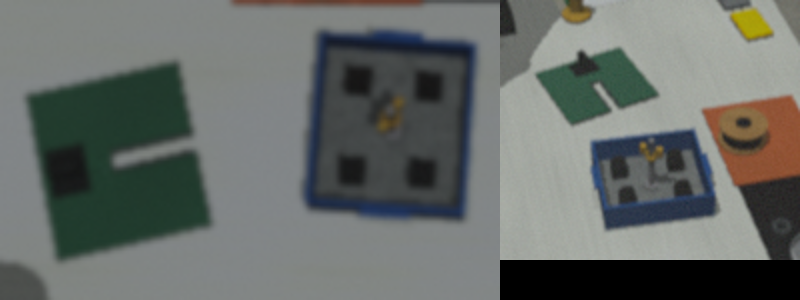

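All four samples stand inside the case (crop (358,80), (428,85), (350,170), (420,172)). The cover hasn't moved; its fin is at crop (68,170).

Call:
{"name": "apply_moves", "arguments": {
  "plan": [
    [[0.045, -0.035, 0, 0.006], [0.09, -0.07, 0, 0.006], [0.135, -0.106, 0, 0.006], [0.18, -0.142, -0.02, 0.006], [0.2, -0.159, -0.07, 0.006], [0.2, -0.159, -0.13, 0.006], [0.2, -0.159, -0.18, 0.006], [0.2, -0.159, -0.2, 0.006], [0.2, -0.159, -0.204, 0.006], [0.2, -0.159, -0.204, 0.006]]
  ],
  "fingers": 0.6
}}

```text
clock: 23.8
tool_pos: [0.5309, 0.3612, 0.016]
orientation: [0.616, 0.788, 0.001, 0.0]
wrist_force: [-0.6, -0.1, 0.2]
width: 0.0378
finger_force: 0.0
```

Call:
{"name": "apply_moves", "arguments": {
  "plan": [
    [[0, 0, 0, 0], [0, 0, 0, 0], [0, 0, 0, 0], [0, 0, 0, 0], [0, 0, 0, 0], [0, 0, 0, 0]]
  ],
  "fingers": 1.0,
  "newtons": 60
}}

```text
clock: 24.55
tool_pos: [0.5308, 0.3612, 0.0155]
orientation: [0.616, 0.788, 0.001, 0.0]
wrist_force: [1.2, -0.2, 7.7]
width: 0.0137
finger_force: 60.0
```

Call:
{"name": "apply_moves", "arguments": {
  "plan": [
    [[0, 0, 0.02, 0], [0, 0, 0.04, 0], [0, 0, 0.055, 0], [0.015, -0.027, 0.055, -0.08], [0.03, -0.054, 0.055, -0.16], [0.045, -0.081, 0.055, -0.24], [0.0605, -0.1085, 0.055, -0.305], [0.0605, -0.1085, 0.055, -0.305], [0.0605, -0.1085, 0.055, -0.305], [0.0605, -0.1085, 0.055, -0.305]]
  ]
}}

```text
clock: 25.8
tool_pos: [0.5901, 0.2526, 0.0692]
orientation: [0.728, 0.685, -0.0, -0.0]
wrist_force: [0.5, -0.4, -2.3]
width: 0.0137
finger_force: 60.0
```

```bash
cat > cov.py <<'E'
from h import *
import sys
t=sys.argv[1]
o=arm.get_obs();print(o['tool_pos'].round(4),o['orientation'].round(4),o['width'],o['joints'].round(2))
v,u=np.mgrid[:420,:560]
for n in('top','side'):
    p,d=cap(n,f'{n}_{t}.png');p=p.astype(int);C=cloud(n,d);z=C[...,2]
    r,g,b=p[...,0],p[...,1],p[...,2]
    m=(g>r+12)&(g>b+3)&(z>.03)&(z<.1)&(d>0)&(C[...,0]>.4)&(C[...,0]<.75)&(C[...,1]<.5)&(C[...,1]>-.1)
    n_,l,st,_=cv2.connectedComponentsWithStats(m.astype(np.uint8)); 
    P=C[m]; A=np.c_[P[:,:2],np.ones(len(P))]
    for _ in range(5):
        k,*_r=np.linalg.lstsq(A,P[:,2],rcond=None); e=abs(A@k-P[:,2]); s=e<max(.004,np.median(e)*2.5); A,P=A[s],P[s]
    q=P[:,:2]; print(n,len(P),'slope',k[:2].round(4),'zc',P[:,2].mean().round(4),cv2.minAreaRect((q*1000).astype(np.float32)))
i=cv2.imread(f'pics/side_{t}.png')[110:260,190:390]
cv2.imwrite(f'pics/c_{t}.png',cv2.resize(i,(800,600),interpolation=cv2.INTER_CUBIC))
E
python3 cov.py a
```

```text
[0.5901 0.2526 0.0692] [ 7.282e-01  6.854e-01 -2.000e-04 -2.000e-04] 0.01372653747620738 [-0.93  0.59  0.58  1.82 -0.41  0.86 -0.21]
top 1425 slope [-0.0048 -0.0044] zc 0.0627 ((583.5173950195312, 187.05654907226562), (135.6654815673828, 176.15980529785156), 85.9502944946289)
side 1107 slope [-0.0034 -0.0031] zc 0.0613 ((588.5527954101562, 197.03591918945312), (166.59886169433594, 175.5641632080078), 86.71997833251953)
```

View pics/c_a.png

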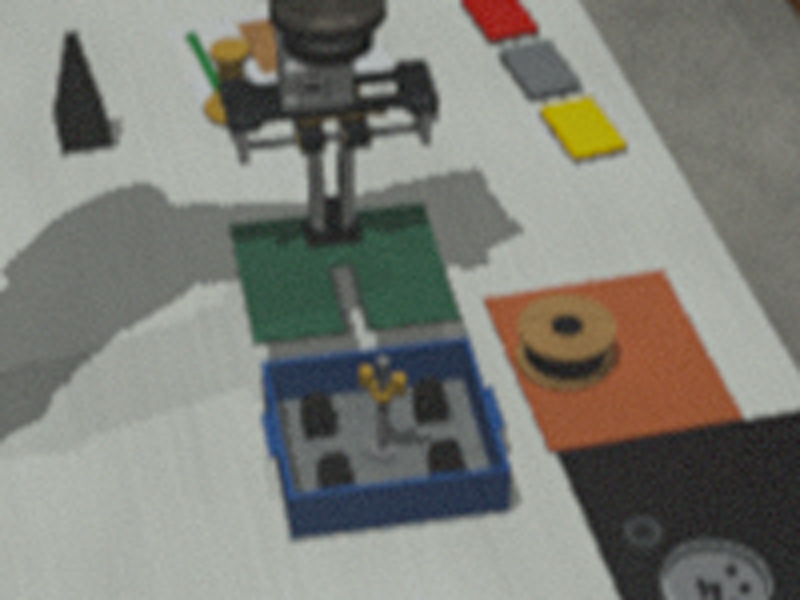

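Level cover, plate top at 62 mm, between the rim (48) and the nut underside (about 67), with the slot lined up on the stud (crop (355,325)→(383,365)). I'll slide it in along the case's -y.

Call:
{"name": "apply_moves", "arguments": {
  "plan": [
    [[-0.002, -0.025, 0, 0], [-0.003, -0.05, 0, 0], [-0.0045, -0.075, 0, 0], [-0.006, -0.095, 0, 0], [-0.007, -0.115, 0, 0], [-0.008, -0.135, 0, 0], [-0.009, -0.155, 0, 0], [-0.0098, -0.1705, 0, 0], [-0.0098, -0.1705, 0, 0], [-0.0098, -0.1705, 0, 0]]
  ]
}}

```text
clock: 27.15
tool_pos: [0.5812, 0.0805, 0.0697]
orientation: [0.729, 0.685, 0.0, 0.001]
wrist_force: [5.6, -1.9, -1.1]
width: 0.0134
finger_force: 60.0
```

```bash
python3 cov.py b; python3 - <<'E'
import numpy as np,cv2
from plant import arm
print(arm.get_obs()['wrist_force'],arm.get_obs()['wrist_torque'])
i=cv2.imread('pics/side_b.png')[165:260,235:365]
j=cv2.imread('pics/top_b.png')[170:250,230:320]
cv2.imwrite('pics/c_b.png',np.hstack([cv2.resize(i,(440,322),interpolation=2),cv2.resize(j,(360,322),interpolation=2)]))
E
```

```text
[0.5812 0.0805 0.0697] [7.286e-01 6.850e-01 3.000e-04 5.000e-04] 0.013408465156587645 [-0.71  0.51  0.6   1.95 -0.39  0.8   0.05]
top 1092 slope [-0.0004 -0.0001] zc 0.0634 ((575.2869873046875, 5.341808319091797), (115.35546112060547, 175.62525939941406), 86.3168716430664)
side 1372 slope [-0.002  -0.0031] zc 0.062 ((580.470458984375, 24.097152709960938), (162.14157104492188, 175.7537078857422), 86.77616119384766)
[ 5.53552229 -2.11313699 -1.14293835] [-0.56713968 -1.29618764  0.23622395]
```

View pics/c_b.png

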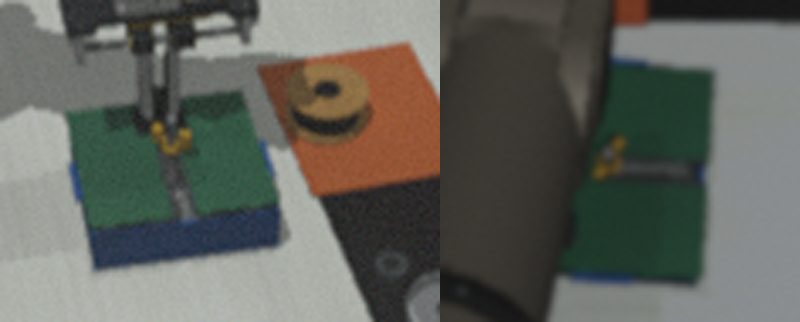

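The cover is over the case with the stud in its slot (top crop (605,165), side crop (172,140)). The 5.6 N in +x says the slot side is rubbing the stud, so I'll shift +x.

Call:
{"name": "apply_moves", "arguments": {
  "plan": [
    [[0.0015, 0.0015, 0, 0], [0.003, 0.0015, 0, 0], [0.003, 0.0015, 0, 0], [0.003, 0.0015, 0, 0]]
  ]
}}

```text
clock: 27.75
tool_pos: [0.5834, 0.0831, 0.0693]
orientation: [0.728, 0.685, -0.0, -0.0]
wrist_force: [-0.2, 0.2, -2.7]
width: 0.0131
finger_force: 60.0
```

Call:
{"name": "apply_moves", "arguments": {
  "plan": [
    [[0.0005, -0.0005, -0.002, 0], [0.0005, -0.0005, -0.004, 0], [0.0005, -0.0005, -0.006, 0], [0.0005, -0.0005, -0.0075, 0], [0.0005, -0.0005, -0.0075, 0], [0.0005, -0.0005, -0.0075, 0]]
  ]
}}

```text
clock: 28.5
tool_pos: [0.5842, 0.0826, 0.062]
orientation: [0.728, 0.685, -0.0, -0.0]
wrist_force: [-0.3, 0.8, -3.0]
width: 0.0137
finger_force: 60.0
```

Call:
{"name": "apply_moves", "arguments": {
  "plan": [
    [[0, 0, -0.001, 0], [0, 0, -0.002, 0], [0, 0, -0.002, 0], [0, 0, -0.002, 0]]
  ]
}}

```text
clock: 29.0
tool_pos: [0.5841, 0.0827, 0.06]
orientation: [0.728, 0.685, -0.0, -0.0]
wrist_force: [0.2, -0.6, -2.4]
width: 0.0137
finger_force: 60.0
```

Call:
{"name": "apply_moves", "arguments": {
  "plan": [
    [[0, 0, -0.001, 0], [0, 0, -0.001, 0], [0, 0, -0.001, 0]]
  ]
}}

```text
clock: 29.38
tool_pos: [0.5843, 0.0827, 0.0595]
orientation: [0.728, 0.685, 0.0, -0.0]
wrist_force: [-3.6, 1.1, 8.4]
width: 0.0137
finger_force: 60.0
```

Force has reversed, so the cover is seated. I'll release and go up.

Call:
{"name": "apply_moves", "arguments": {
  "plan": [
    [[0, 0, 0, 0], [0, 0, 0, 0], [0, 0, 0, 0], [0, 0, 0, 0], [0, 0, 0.04, 0], [0, 0, 0.09, 0], [0, 0.06, 0.12, 0], [-0.04, 0.1, 0.12, 0.1], [-0.08, 0.15, 0.12, 0.2], [-0.12, 0.2, 0.12, 0.3]]
  ],
  "fingers": 0.65,
  "newtons": 20
}}

```text
clock: 30.62
tool_pos: [0.4647, 0.2816, 0.1792]
orientation: [0.617, 0.787, 0.0, -0.0]
wrist_force: [0.6, 0.7, 0.6]
width: 0.0327
finger_force: 0.0
```

```bash
cat > nut.py <<'E'
from h import *
import sys
t=sys.argv[1]
v,u=np.mgrid[:420,:560]
for n in('top','side'):
    p,d=cap(n,f'{n}_{t}.png');C=cloud(n,d);r,g,b=[p[...,i].astype(int) for i in range(3)]
    z=C[...,2];m=(g>r+12)&(g>b+3)&(z>.04)&(z<.08)&(d>0)&(C[...,0]>.45)&(C[...,0]<.7)&(abs(C[...,1]-.04)<.12)
    P=C[m];A=np.c_[P[:,:2],np.ones(len(P))];k=np.linalg.lstsq(A,P[:,2],rcond=None)[0]
    print(n,'cover z',np.median(P[:,2]).round(4),'slope',k[:2].round(4),cv2.minAreaRect((P[:,:2]*1000).astype(np.float32)))
    m=(r>b+18)&(d>0)&(z>.055)&(z<.12)&(abs(C[...,0]-.578)<.03)&(abs(C[...,1]-.031)<.03)
    P=C[m];print(n,'nut',len(P),'z',np.percentile(P[:,2],[5,95]).round(4),cv2.minAreaRect((P[:,:2]*1000).astype(np.float32)),P.mean(0))
i=cv2.imread(f'pics/side_{t}.png')[165:260,235:365]
j=cv2.imread(f'pics/top_{t}.png')[170:250,230:320]
cv2.imwrite(f'pics/n_{t}.png',np.hstack([cv2.resize(i,(440,322),interpolation=2),cv2.resize(j,(360,322),interpolation=2)]))
E
python3 nut.py c
```

```text
top cover z 0.0529 slope [-0.0032  0.0029] ((578.76171875, 29.876548767089844), (159.1143798828125, 177.5473175048828), 86.4528579711914)
top nut 41 z [0.0727 0.0976] ((576.8642578125, 30.486412048339844), (16.431819915771484, 34.95475387573242), 40.86563491821289) [0.57575166 0.02996451 0.08629167]
side cover z 0.0518 slope [-0.0001 -0.0031] ((582.5707397460938, 26.325241088867188), (170.49583435058594, 175.43939208984375), 86.87982177734375)
side nut 62 z [0.0702 0.0947] ((582.5509033203125, 23.383769989013672), (12.162858009338379, 39.53519821166992), 53.51744842529297) [0.58204703 0.02393645 0.08246559]
```

View pics/n_c.png

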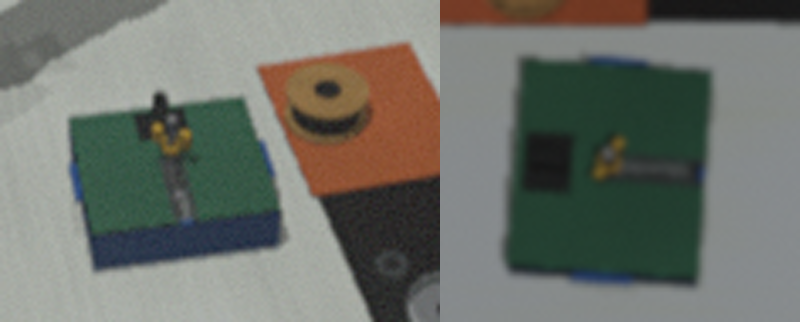

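Cover seated flat (plate top 52-53 mm). The nut is at top crop (608,160) with its wings at about -43°. I'll move above it with the tool y at 47°.

Call:
{"name": "apply_moves", "arguments": {
  "plan": [
    [[0.023, -0.05, 0, 0.12], [0.046, -0.1, 0, 0.24], [0.069, -0.15, 0, 0.36], [0.092, -0.2, 0, 0.48], [0.1153, -0.2511, -0.02, 0.58], [0.1153, -0.2511, -0.05, 0.58], [0.1153, -0.2511, -0.075, 0.58], [0.1153, -0.2511, -0.092, 0.58], [0.1153, -0.2511, -0.1005, 0.58], [0.1153, -0.2511, -0.1005, 0.58]]
  ],
  "fingers": 0.68
}}

```text
clock: 31.98
tool_pos: [0.5814, 0.0292, 0.0784]
orientation: [0.367, 0.93, -0.0, -0.0]
wrist_force: [0.7, -1.3, 0.0]
width: 0.0302
finger_force: 0.0
```

Call:
{"name": "apply_moves", "arguments": {
  "plan": [
    [[0, 0, 0, 0], [0, 0, 0, 0], [0, 0, 0, 0], [0, 0, 0, 0], [0, 0, 0, 0]]
  ],
  "fingers": 1.0,
  "newtons": 15
}}

```text
clock: 32.6
tool_pos: [0.5814, 0.0291, 0.0787]
orientation: [0.367, 0.93, 0.0, -0.0]
wrist_force: [-2.4, 0.5, 5.0]
width: 0.0091
finger_force: 14.9
```

```bash
python3 - <<'E'
from h import *
o=arm.get_obs()
for k in('clock','tool_pos','orientation','joints','wrist_force','wrist_torque','width'): print(k,np.round(o[k],3))
cap('side','s5.png');i=cv2.imread('pics/s5.png')[150:250,240:350]
cv2.imwrite('pics/c5.png',cv2.resize(i,None,fx=5,fy=5,interpolation=2))
E
```

```text
clock 32.6
tool_pos [0.581 0.029 0.079]
orientation [ 0.367  0.93   0.    -0.   ]
joints [-0.558  0.466  0.509  1.95  -0.31   0.802  0.943]
wrist_force [-2.435  0.53   4.969]
wrist_torque [-0.119  0.531  0.036]
width 0.009
```

View pics/c5.png

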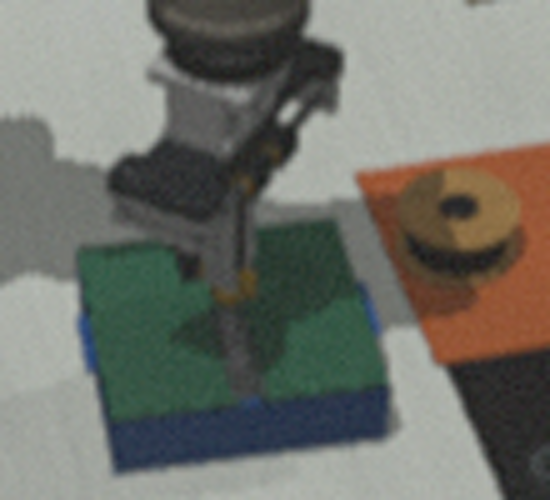

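Pinched the wings (9.1 mm, crop (235,290)). Nut at about 0.69 rad. First stroke of -3.14 rad.

Call:
{"name": "apply_moves", "arguments": {
  "plan": [
    [[0, 0, -0.0004, -0.17], [0, 0, -0.0008, -0.34], [0, 0, -0.0011, -0.51], [0, 0, -0.0015, -0.68], [0, 0, -0.0019, -0.85], [0, 0, -0.0023, -1.02], [0, 0, -0.0027, -1.19], [0, 0, -0.003, -1.36], [0, 0, -0.0034, -1.53], [0, 0, -0.0038, -1.7]]
  ],
  "newtons": 25
}}

```text
clock: 33.9
tool_pos: [0.5815, 0.0292, 0.0749]
orientation: [0.942, 0.336, 0.0, -0.0]
wrist_force: [-3.1, -1.1, 4.5]
width: 0.0089
finger_force: 24.9
```

Call:
{"name": "apply_moves", "arguments": {
  "plan": [
    [[0, 0, -0.0004, -0.17], [0, 0, -0.0008, -0.34], [0, 0, -0.0011, -0.51], [0, 0, -0.0015, -0.68], [0, 0, -0.0019, -0.85], [0, 0, -0.0023, -1.02], [0, 0, -0.0027, -1.19], [0, 0, -0.003, -1.36], [0, 0, -0.0032, -1.44], [0, 0, -0.0032, -1.44]]
  ]
}}

```text
clock: 35.15
tool_pos: [0.5814, 0.029, 0.0716]
orientation: [0.93, -0.367, 0.0, 0.0]
wrist_force: [-3.0, -0.3, 7.5]
width: 0.0086
finger_force: 24.9
```

```bash
python3 - <<'E'
from h import *
o=arm.get_obs()
for k in('clock','tool_pos','orientation','joints','wrist_force','wrist_torque','width'): print(k,np.round(o[k],4))
E
```

```text
clock 35.15
tool_pos [0.5814 0.029  0.0716]
orientation [ 9.302e-01 -3.670e-01  1.000e-04  2.000e-04]
joints [-0.9879  0.8534  1.2451  1.9751 -0.9506  1.0695 -1.6219]
wrist_force [-3.0098 -0.278   7.4989]
wrist_torque [ 0.0306  0.9046 -0.0307]
width 0.0086
```

Call:
{"name": "apply_moves", "arguments": {
  "plan": [
    [[0, 0, 0, 0], [0, 0, 0, 0], [0, 0, 0, 0], [0, 0, 0.02, 0], [0, 0, 0.04, 0], [0, 0, 0.04, 0.18], [0, 0, 0.04, 0.36], [0, 0, 0.04, 0.54], [0, 0, 0.04, 0.72], [0, 0, 0.04, 0.9]]
  ],
  "fingers": 0.68
}}

```text
clock: 36.4
tool_pos: [0.5819, 0.029, 0.1131]
orientation: [0.997, 0.078, 0.001, -0.0]
wrist_force: [-0.7, -0.5, -0.4]
width: 0.0301
finger_force: 0.0
```

Call:
{"name": "apply_moves", "arguments": {
  "plan": [
    [[0, 0, 0, 0.18], [0, 0, 0, 0.36], [0, 0, 0, 0.54], [0, 0, 0, 0.72], [0, 0, 0, 0.9], [0, 0, 0, 1.08], [0, 0, 0, 1.26], [0, 0, 0, 1.44], [0, 0, 0, 1.62], [0, 0, 0, 1.8]]
  ]
}}

```text
clock: 37.65
tool_pos: [0.582, 0.0285, 0.1131]
orientation: [0.559, 0.829, 0.0, 0.001]
wrist_force: [0.0, -0.1, -0.1]
width: 0.0301
finger_force: 0.0
```

Call:
{"name": "apply_moves", "arguments": {
  "plan": [
    [[0, 0, 0, 0.18], [0, 0, 0, 0.36], [0, 0, 0, 0.44], [0, 0, 0, 0.44], [0, 0, -0.02, 0.44], [0, 0, -0.035, 0.44], [0, 0, -0.0405, 0.44], [0, 0, -0.0405, 0.44]]
  ]
}}

```text
clock: 38.65
tool_pos: [0.5813, 0.0289, 0.0709]
orientation: [0.367, 0.93, -0.0, -0.0]
wrist_force: [-0.4, -0.4, 0.3]
width: 0.0304
finger_force: 0.0
```

Call:
{"name": "apply_moves", "arguments": {
  "plan": [
    [[0, 0, 0, 0], [0, 0, 0, 0], [0, 0, 0, 0], [0, 0, 0, 0], [0, 0, 0, 0]]
  ],
  "fingers": 1.0
}}

```text
clock: 39.28
tool_pos: [0.5815, 0.0291, 0.0713]
orientation: [0.367, 0.93, 0.0, 0.0]
wrist_force: [-1.7, -0.2, 5.9]
width: 0.0085
finger_force: 25.0
```

Call:
{"name": "apply_moves", "arguments": {
  "plan": [
    [[0, 0, -0.0004, -0.17], [0, 0, -0.0008, -0.34], [0, 0, -0.0011, -0.51], [0, 0, -0.0015, -0.68], [0, 0, -0.0019, -0.85], [0, 0, -0.0023, -1.02], [0, 0, -0.0027, -1.19], [0, 0, -0.003, -1.36], [0, 0, -0.0034, -1.53], [0, 0, -0.0038, -1.7]]
  ]
}}

```text
clock: 40.52
tool_pos: [0.5814, 0.0291, 0.0675]
orientation: [0.942, 0.335, 0.0, -0.0]
wrist_force: [-3.4, -1.6, 7.0]
width: 0.0085
finger_force: 25.0
```

Call:
{"name": "apply_moves", "arguments": {
  "plan": [
    [[0, 0, -0.0004, -0.17], [0, 0, -0.0008, -0.34], [0, 0, -0.0011, -0.51], [0, 0, -0.0015, -0.68], [0, 0, -0.0019, -0.85], [0, 0, -0.0023, -1.02], [0, 0, -0.0027, -1.19], [0, 0, -0.003, -1.36], [0, 0, -0.0032, -1.44], [0, 0, -0.0032, -1.44]]
  ]
}}

```text
clock: 41.78
tool_pos: [0.5814, 0.0291, 0.0642]
orientation: [0.93, -0.367, 0.0, 0.0]
wrist_force: [-2.5, 0.9, 8.8]
width: 0.009
finger_force: 25.0
```

```bash
python3 - <<'E'
from h import *
o=arm.get_obs()
for k in('clock','tool_pos','orientation','joints','wrist_force','wrist_torque','width'): print(k,np.round(o[k],4))
E
```

```text
clock 41.775
tool_pos [0.5814 0.0291 0.0642]
orientation [ 9.302e-01 -3.670e-01  0.000e+00  1.000e-04]
joints [-0.9801  0.8556  1.2282  1.9793 -0.9568  1.0549 -1.6192]
wrist_force [-2.4612  0.9431  8.8349]
wrist_torque [ 0.1393  0.9189 -0.0796]
width 0.009
```

Call:
{"name": "apply_moves", "arguments": {
  "plan": [
    [[0, 0, 0, 0], [0, 0, 0, 0], [0, 0, 0, 0], [0, 0, 0.02, 0], [0, 0, 0.04, 0], [0, 0, 0.04, 0.18], [0, 0, 0.04, 0.36], [0, 0, 0.04, 0.54], [0, 0, 0.04, 0.72], [0, 0, 0.04, 0.9]]
  ],
  "fingers": 0.68
}}

```text
clock: 43.02
tool_pos: [0.5818, 0.029, 0.1055]
orientation: [0.997, 0.078, 0.001, -0.0]
wrist_force: [0.4, -0.2, -0.4]
width: 0.0303
finger_force: 0.0
```

Call:
{"name": "apply_moves", "arguments": {
  "plan": [
    [[0, 0, 0, 0.18], [0, 0, 0, 0.36], [0, 0, 0, 0.54], [0, 0, 0, 0.72], [0, 0, 0, 0.9], [0, 0, 0, 1.08], [0, 0, 0, 1.26], [0, 0, 0, 1.44], [0, 0, 0, 1.62], [0, 0, 0, 1.8]]
  ]
}}

```text
clock: 44.28
tool_pos: [0.5819, 0.0284, 0.1055]
orientation: [0.559, 0.829, 0.0, 0.001]
wrist_force: [-0.4, 0.1, 0.7]
width: 0.0303
finger_force: 0.0
```

Call:
{"name": "apply_moves", "arguments": {
  "plan": [
    [[0, 0, 0, 0.18], [0, 0, 0, 0.36], [0, 0, 0, 0.44], [0, 0, 0, 0.44], [0, 0, -0.02, 0.44], [0, 0, -0.035, 0.44], [0, 0, -0.0405, 0.44], [0, 0, -0.0405, 0.44]]
  ]
}}

```text
clock: 45.28
tool_pos: [0.5813, 0.029, 0.0633]
orientation: [0.367, 0.93, -0.0, -0.0]
wrist_force: [0.6, -0.6, 0.6]
width: 0.03
finger_force: 0.0
```

Call:
{"name": "apply_moves", "arguments": {
  "plan": [
    [[0, 0, 0, 0], [0, 0, 0, 0], [0, 0, 0, 0], [0, 0, 0, 0], [0, 0, 0, 0]]
  ],
  "fingers": 1.0,
  "newtons": 30
}}

```text
clock: 45.9
tool_pos: [0.5815, 0.0291, 0.0638]
orientation: [0.367, 0.93, 0.0, 0.0]
wrist_force: [-1.8, -1.8, 6.3]
width: 0.0087
finger_force: 30.0
```

Call:
{"name": "apply_moves", "arguments": {
  "plan": [
    [[0, 0, 0, -0.1], [0, 0, -0.0005, -0.2], [0, 0, -0.0005, -0.2]]
  ]
}}

```text
clock: 46.28
tool_pos: [0.5815, 0.029, 0.0633]
orientation: [0.459, 0.888, 0.0, 0.0]
wrist_force: [-2.2, -1.3, 7.4]
width: 0.0087
finger_force: 30.0
```

```bash
python3 - <<'E'
from h import *
o=arm.get_obs()
for k in('clock','tool_pos','orientation','joints','wrist_force','wrist_torque','width'): print(k,np.round(o[k],4))
E
```

```text
clock 46.275
tool_pos [0.5815 0.029  0.0633]
orientation [4.590e-01 8.885e-01 0.000e+00 1.000e-04]
joints [-0.5764  0.4959  0.5367  1.9606 -0.3541  0.7775  0.7804]
wrist_force [-2.1781 -1.3469  7.3649]
wrist_torque [-0.1803  0.6215 -0.0583]
width 0.0087
```

Call:
{"name": "apply_moves", "arguments": {
  "plan": [
    [[0, 0, -0.0003, -0.12], [0, 0, -0.0003, -0.12], [0, 0, -0.0003, -0.12]]
  ]
}}

```text
clock: 46.65
tool_pos: [0.5815, 0.029, 0.0633]
orientation: [0.511, 0.86, 0.0, 0.0]
wrist_force: [-3.7, -0.7, 11.4]
width: 0.0086
finger_force: 30.0
```

```bash
python3 - <<'E'
from h import *
o=arm.get_obs()
for k in('clock','tool_pos','orientation','wrist_force','wrist_torque','width'): print(k,np.round(o[k],4))
E
```

```text
clock 46.65
tool_pos [0.5815 0.029  0.0633]
orientation [5.107e-01 8.597e-01 2.000e-04 1.000e-04]
wrist_force [-3.6614 -0.7056 11.3614]
wrist_torque [-0.2517  0.9334  0.0307]
width 0.0086
```

Torque is rising, so there's contact. A little more.

Call:
{"name": "apply_moves", "arguments": {
  "plan": [
    [[0, 0, 0, -0.06], [0, 0, 0, -0.12], [0, 0, 0, -0.12], [0, 0, 0, -0.12]]
  ]
}}

```text
clock: 47.15
tool_pos: [0.5815, 0.029, 0.0632]
orientation: [0.561, 0.828, 0.0, 0.0]
wrist_force: [-4.1, -0.9, 10.6]
width: 0.0084
finger_force: 30.0
```

```bash
python3 - <<'E'
from h import *
o=arm.get_obs()
for k in('clock','tool_pos','orientation','wrist_force','wrist_torque','width'): print(k,np.round(o[k],4))
E
```

```text
clock 47.15
tool_pos [0.5815 0.029  0.0632]
orientation [5.613e-01 8.276e-01 1.000e-04 0.000e+00]
wrist_force [-4.0753 -0.8608 10.5512]
wrist_torque [-0.2108  0.8737  0.0992]
width 0.0084
```

Call:
{"name": "apply_moves", "arguments": {
  "plan": [
    [[0, 0, 0, 0], [0, 0, 0, 0], [0, 0, 0, 0], [0, 0, 0, 0], [0, 0, 0.04, 0], [0, 0, 0.08, 0], [0, 0, 0.14, 0], [-0.04, 0.05, 0.15, 0], [-0.08, 0.1, 0.15, 0], [-0.12, 0.15, 0.15, 0]]
  ],
  "fingers": 0.68
}}

```text
clock: 48.4
tool_pos: [0.4634, 0.1763, 0.2129]
orientation: [0.561, 0.828, 0.0, 0.0]
wrist_force: [1.8, 1.0, 0.1]
width: 0.0302
finger_force: 0.0
```

Call:
{"name": "apply_moves", "arguments": {
  "plan": [
    [[-0.04, 0.05, 0, 0], [-0.08, 0.1, 0, 0], [-0.12, 0.15, 0, 0], [-0.12, 0.2, 0, 0], [-0.12, 0.2, 0, 0]]
  ]
}}

```text
clock: 49.02
tool_pos: [0.3433, 0.3785, 0.2124]
orientation: [0.559, 0.829, 0.0, 0.0]
wrist_force: [-0.2, -0.7, -0.4]
width: 0.0301
finger_force: 0.0
```

```bash
python3 nut.py z
```

```text
top cover z 0.0531 slope [-0.0012  0.0004] ((578.8544311523438, 30.218082427978516), (159.46383666992188, 176.8480224609375), 86.60002899169922)
top nut 38 z [0.0619 0.0831] ((576.5929565429688, 27.311872482299805), (12.74317741394043, 38.82903289794922), 28.929075241088867) [0.57614442 0.02895301 0.07261169]
side cover z 0.0517 slope [ 0.0016 -0.0018] ((582.923095703125, 27.399993896484375), (171.03665161132812, 175.36085510253906), 86.98860168457031)
side nut 51 z [0.058 0.081] ((580.6744384765625, 31.41701889038086), (14.890740394592285, 52.234745025634766), 17.522216796875) [0.58175401 0.02292361 0.07000249]
```

View pics/n_z.png

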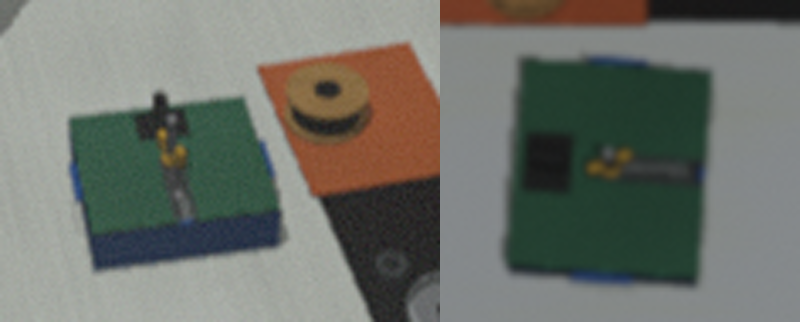

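The nut is down on the cover (wings at about -67°, which means about 7.4 rad), and the cover is flat and home with the arm clear.

```bash
python3 -c "
from plant import arm
print(arm.sign_off())"
```

```text
the job is handed in; nothing more can be done
None
```

All four samples are in the blue case, the cover is seated flat on it, and the wing nut is snug at about 7.4 rad. The job was handed in at about 49 s; the sign-off returned no verdict.

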